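# Find the socket that fits the rail-mount nut

## Robot

A 6-joint arm with a two-finger parallel gripper is mounted at the origin on a cart in front of the work surface, level with it; the furniture and walls round the work are solid. World frame = base frame: x ahead of the robot, y to its left, z up, the work surface at z = 0. Lengths are in mm, angles in rad, forces in N, time in s.
With the tool pointing down it reaches from about 275 to 750 mm from the base axis. Payload 10.2 kg.
Tool frame: the origin (TCP) lies midway between the tips of the shut fingers; the grasp point (between the pads) lies 19 mm behind it; z points along the fingers, y is the direction in which the jaws open and shut (so a half turn about z gives the same grasp; the last joint's range is limited). The gripper opens to 85 mm and grips with 20 to 120 N. Pads are 22 mm wide; open, the fingers measure 114 mm over their backs; the gripper's body (76 mm by 85 mm) begins 54 mm behind the grasp point. The pads swing forward as they close: fully open they stand 13 mm farther back than shut.
Start: joints at [0.992, 0.313, 1.498, -0, 1.331, -0.223], TCP at [182.892, 492.12, 231.294] pointing down, gripper open.
Joint ranges: [-2.94, 2.94], [-0.97, 2.17], [0.19, 2.56], [-1.23, 4.37], [0.02, 3.11], [-2.88, 2.88]. Speed limits (rad/s): [2.39, 2.39, 3.01, 3.14, 3.14, 3.14].

## Interface

Orientations are given as a unit quaternion [w, x, y, z].
In Python, from rig import sense, optics, ctrl gives the robot as it stands.
- The arm moves only by the tool play_rows, never from a script. Its argument "plan" is a list of rows, each a list of 7 numbers: the shift along the world's x, y, z in mm, then the turn, a rotation vector about the world's x, y, z in rad, then the opening, from -1 (shut) to 1 (fully open), so that 0 is half open. A call has 1 to 5 rows; each row shifts and turns the pose as measured when the row begins; what a row does not reach is not made up. A row lasts 1/12 s, in which the tool goes at most 41.7 mm and 7.16 degrees, less where a joint would pass 70% of its speed; a pose out of reach is approached as far as the arm can. A call is refused whole if a number of a shift passes 41.7 or a number of a turn 0.125, either way. A call with a gripper value outside its range is refused whole. The fingers move at their own pace and stop on an object; "grip_force" is the grip in N (left out, the last holds). Time passes only in rows, so rows that do not move let the fingers close. It gives the time, the measured TCP pose, the force and the opening at its end, in the units of the state.
- sense(): the state, without advancing time (a new reading comes with each control period).
- optics.capture(name): name is "scene" or "top" or "wrist"; returns a dict with "img" (384x512x3 uint8, blue, green, red), "fx", "fy", "cx", "cy" (pixels), "world_to_cam" (4x4, takes a point from world to camera coordinates). Camera axes: x right, y up, looking along -z (the intrinsics and any distortion apply to the point x, -y, -z); pixel columns grow to the right and rows downward; lengths in mm; the calibration is good to about 2 mm. A picture is of the moment at which its call begins. There is no depth.
- ctrl.finish_job(): hands the job in, once; it reports no verdict.
The state is a dict: "time_s": time; "joints": joint angles; "dq": joint speeds; "tau": joint torques, N m; "eef_pos": TCP position; "ee_rot": TCP orientation; "force": force on the tool from outside, world axes, zero at the start; "wrist_torque": the same for the moment, N m; "grip_width": opening from 0.0 (shut) to 1.0 (fully open).
Only numpy, scipy, OpenCV 4.12 (cv2) and the standard library are available. Lean on these libraries where they do the work, as an engineer would, in place of code of your own. Each camera call takes 0.05 s, during which the arm holds its last target. There are 200 camera calls.

## Task

Three sockets stand on the table: try them one at a time, without forcing, on the brass hex nut of the guide-rail mount until you find the one that fits. Keep that socket fully down over the nut, resting on its washer, and finish while still gripping it there, without letting go; any socket that does not fit goes back standing upright on the table, and the label core, spanner and bottle cap are left alone.

Things in the scene. Friction and masses are not known exactly. Their poses are not given: they have to be found in the camera images.
- rail_mount: Fixed mount: grey base plate 74 (x) by 56 (y) by 8 mm, aluminium block 44 mm square up to 31 mm, washer 42 mm across with top at 33 mm, brass hex nut 24 mm across flats from 33 to 51 mm (2.5 mm chamfer on top), 13 mm stud end up to 56 mm. Nothing turns. Origin: centre of underside, on the nut's axis; z up; x normal to a flat of the nut (repeats every 60 deg).
- nut_seat (a point): Centre of the washer's top, 33 mm above the table, on the nut's axis; axes as rail_mount. The mouth of the fitting socket ends here (1.5 mm of room on each side of the nut, flats in line to about 10 deg). The two others are too narrow: they stop on top of the nut, mouth 18 mm above this point.
- socket_a: Loose socket, 0.22 kg, upright, mouth down: round body 37 mm wide, 38 mm tall, six-sided hole 26 mm deep in its underside; on it a dark hex shank, 20 mm across flats, 38 to 74 mm up: grip it flat to flat. All three look alike, only the hole differs. Origin: centre of the mouth (underside), z up; x is normal to a flat of hole and shank (both repeat every 60 deg). Which one fits is not known.
- socket_b: Loose socket, 0.22 kg, upright, mouth down: round body 37 mm wide, 38 mm tall, six-sided hole 26 mm deep in its underside; on it a dark hex shank, 20 mm across flats, 38 to 74 mm up: grip it flat to flat. All three look alike, only the hole differs. Origin: centre of the mouth (underside), z up; x is normal to a flat of hole and shank (both repeat every 60 deg). Which one fits is not known.
- socket_c: Loose socket, 0.22 kg, upright, mouth down: round body 37 mm wide, 38 mm tall, six-sided hole 26 mm deep in its underside; on it a dark hex shank, 20 mm across flats, 38 to 74 mm up: grip it flat to flat. All three look alike, only the hole differs. Origin: centre of the mouth (underside), z up; x is normal to a flat of hole and shank (both repeat every 60 deg). Which one fits is not known.
- labeller_corner (a point): Left front corner of the labelling machine's console, at table height (fixed; world axes). The machine, solid, fills the table from here to the right (-y) and back (+x), under the arm's start pose: console up to about 200 mm high, clamps 300 mm, with a tall column to 510 mm at its far right end. Pass over its front edge at 350 mm or more; all work is to its left.
- label_core: Bystander: white cardboard label core, a tube 44 mm across and 48 mm tall, upright. Origin: centre of its underside.
- spanner: Bystander: flat steel combination spanner, 146 mm long (along its y), 22 mm wide, 6 mm thick, lying on the table. Origin: centre of its underside.
- cap_stray: Bystander: yellow bottle cap, 29 mm across, 17 mm tall. Origin: centre of its underside.
Not all that is in view belongs to the job. Leave any green look-alike of the socket_c alone.

How it is judged:
By the outcome, as a careful person would: the job done as asked, in the order asked, and still so for the second after the job is handed in, while the arm keeps its last pose, push and grip.
It also fails if it takes over 72 s, if anything falls off the work surface, if the arm or the gripper's body presses on something with over 40 N, if the wrist force passes 120 N, or if a joint passes its speed limit or range.

## Working session

There is one attempt and no reset: what is moved stays moved. The work goes in short steps, Python scripts to look and compute and a tool call to move; the robot and the scene stay as the last step left them, time stands still between calls to the robot, and variables do not carry over. Pictures are saved under pics/ and viewed, about 8 in all and at most 12, crops included, and the job is handed in when it is done.

Besides the shell and the picture viewer there is one more tool, called after "Call:" as name(argument=value, ...) on one line, values as JSON. play_rows: Moves the arm, as the interface text tells. Its arguments: {"type":"object","properties":{"plan":{"type":"array"},"grip_force":{"type":"number"}},"required":["plan"]}

```bash
mkdir -p pics
cat > h.py <<'E'
import numpy as np, cv2
from rig import sense, optics, ctrl
def cap(n,f=None):
    c=optics.capture(n)
    if f: cv2.imwrite('pics/'+f,c['img'])
    return c
def ray(c,u,v):
    T=np.array(c['world_to_cam']);R=T[:3,:3];o=-R.T@T[:3,3]
    d=R.T@np.array([(u-c['cx'])/c['fx'],-(v-c['cy'])/c['fy'],-1]);return o,d
def onz(c,u,v,z):
    o,d=ray(c,u,v);return (o+d*(z-o[2])/d[2])[:2]
def proj(c,p):
    T=np.array(c['world_to_cam']);q=T[:3,:3]@np.array(p)+T[:3,3]
    return c['cx']+c['fx']*q[0]/-q[2], c['cy']-c['fy']*q[1]/-q[2]
def st():
    s=sense();print('t',s['time_s'],'pos',np.round(s['eef_pos'],1),'q',np.round(s['ee_rot'],3),'F',np.round(s['force'],1),'g',round(float(s['grip_width']),3),'j',np.round(s['joints'],2))
E
python3 - <<'E'
from h import *
a=cap('top','top0.png');b=cap('scene','sc0.png');print({k:v for k,v in a.items() if k!='img'});st()
print([np.round(ray(x,256,192)[0]) for x in(a,b)])
cv2.imwrite('pics/both0.png',cv2.resize(np.hstack([a['img']]),(800,600)))
E
```

```text
{'fx': 432.9054510990954, 'fy': 432.9054510990954, 'cx': 249.43812723598236, 'cy': 187.74910644479638, 'world_to_cam': array([[-9.55928183e-03, -9.99751546e-01, -2.01361988e-02,
         3.67722602e+02],
       [ 9.87225430e-01, -1.26384911e-02,  1.58827638e-01,
        -5.08548791e+02],
       [-1.59042668e-01, -1.83606894e-02,  9.87100965e-01,
        -8.43464959e+02],
       [ 0.00000000e+00,  0.00000000e+00,  0.00000000e+00,
         1.00000000e+00]])}
t 0.1 pos [182.8 491.9 230.8] q [-0.     0.177  0.984 -0.001] F [-0.1 -0.6  0.2] g 1.002 j [ 0.99  0.31  1.5  -0.    1.33 -0.22]
[array([371., 346., 921.]), array([  -7., -119.,  692.])]
```

View pics/both0.png

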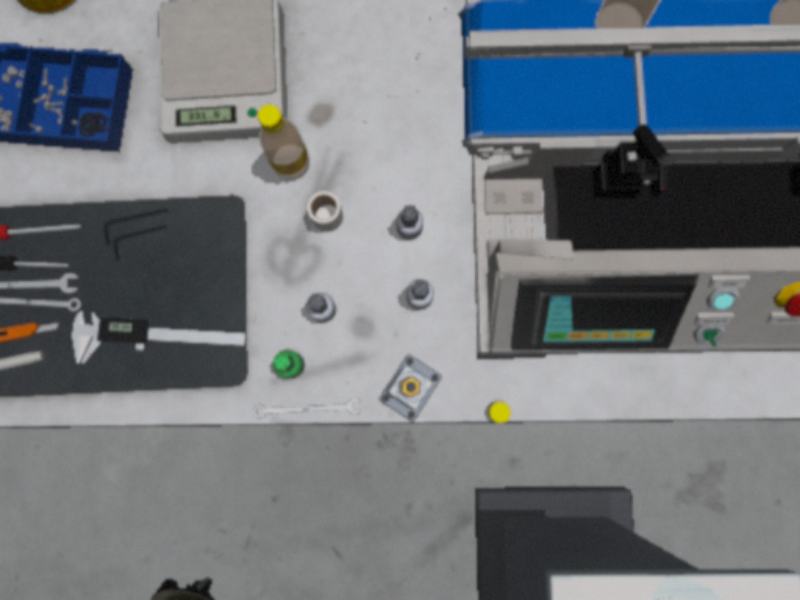

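View pics/sc0.png

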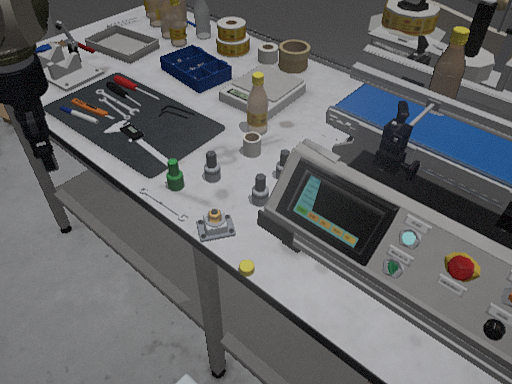

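The top view shows the three grey sockets at about (410,222), (419,293) and (320,306) in the 800 px picture. The mount is at (410,388), the core at (323,210), the spanner at (307,408), the cap at (499,411) and the green decoy at (287,364). The scene view agrees.

Run:
```python
from h import *
c=cap('top');k=512/800
for n,u,v,z in [('S1',408,213,74),('S2',416,285,74),('S3',318,299,74),('nut',410,386,56),('core',323,203,48),('green',287,357,74),('cap',499,411,17),('spL',260,410,3),('spR',355,405,3),('corner',478,357,0),('edge',600,419,0)]:
    print(n,np.round(onz(c,u*k,v*k,z)))
im=c['img'];
x,y,w,h=165,120,150,150
cv2.imwrite('pics/crop1.png',cv2.resize(im[y:y+h,x:x+w],(600,600),interpolation=cv2.INTER_CUBIC))
```

```text
S1 [613. 337.]
S2 [518. 328.]
S3 [502. 453.]
nut [392. 337.]
core [636. 450.]
green [429. 491.]
cap [359. 221.]
spL [363. 539.]
spR [368. 411.]
corner [431. 244.]
edge [347.  85.]
```

View pics/crop1.png

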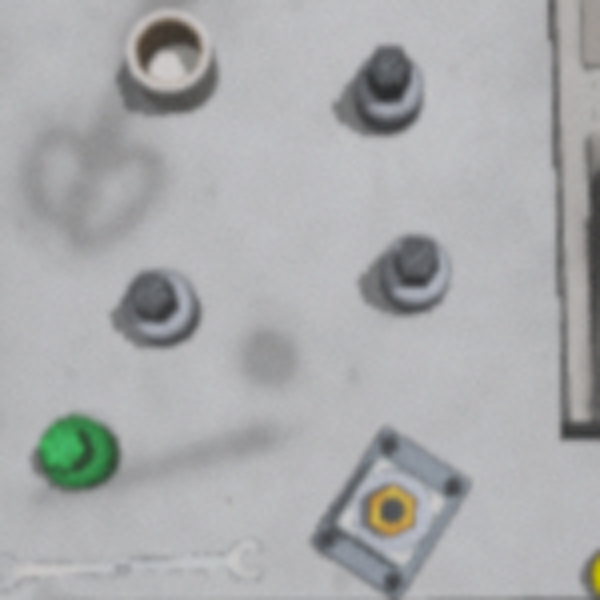

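Call:
play_rows(plan=[[40, 0, 0, 0, 0, 0, 1], [40, -5, 0, 0, 0, 0, 1], [40, -5, 0, 0, 0, 0, 1], [40, -5, 0, 0, 0, 0, 1], [40, -5, 0, 0, 0, 0, 1]])

```text
time_s: 0.57
eef_pos: [382.6, 471.8, 230.8]
ee_rot: [-0.002, 0.171, 0.985, -0.001]
force: [0.8, 0.8, -0.2]
grip_width: 1.001
```

Call:
play_rows(plan=[[40, -5, 0, 0, 0, 0, 1], [30, -5, 0, 0, 0, 0, 1], [20, -3, 0, 0, 0, 0, 1], [0, 0, 0, 0, 0, 0, 1]])

```text
time_s: 0.9
eef_pos: [483.3, 453.9, 227.5]
ee_rot: [-0.002, 0.175, 0.985, -0.002]
force: [0.2, 0.1, -0.5]
grip_width: 1.004
```

Run:
```python
from h import *
st();c=cap('wrist');print(np.round(ray(c,256,192)[0]),[np.round(proj(c,p)) for p in[(502,453,74),(518,328,74),(613,337,74)]],c['cx'],c['fx'])
cv2.imwrite('pics/w1.png',cv2.resize(c['img'],(768,576),interpolation=cv2.INTER_CUBIC))
```

```text
t 0.9 pos [483.3 453.9 227.5] q [-0.002  0.175  0.985 -0.002] F [ 0.2  0.1 -0.5] g 1.004 j [ 0.58  0.64  1.01 -0.    1.5  -0.64]
[408. 483. 372.] [array([261., 192.]), array([153., 245.]), array([197., 314.])] 254.89225014755078 318.5905382254758
```

View pics/w1.png

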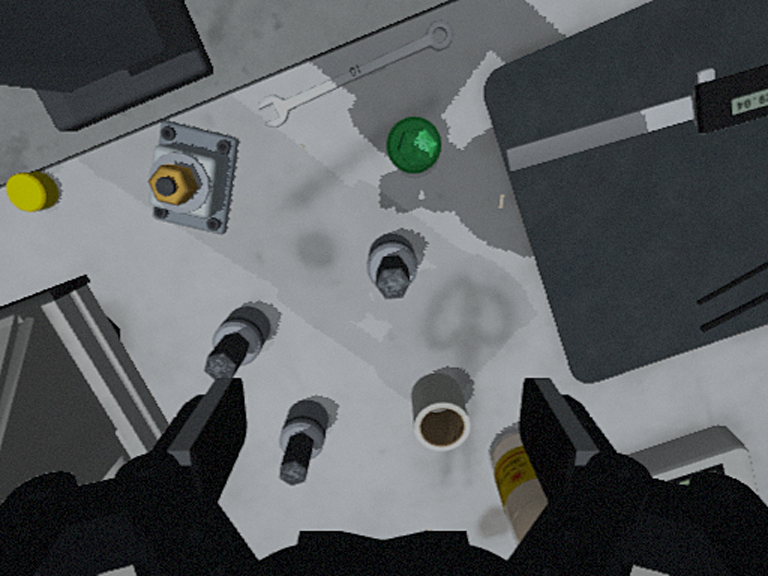

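Wrist view: the S3 top is at (393,285), S2 at (222,362) and S1 at (293,471). The nut is at (167,185) and the mount plate is clear, with corners at about (165,122), (239,137), (226,234) and (150,215).

Run:
```python
from h import *
c=cap('wrist');im=c['img']
g=cv2.cvtColor(im,cv2.COLOR_BGR2GRAY)
t=[]
for n,u,v in [('S3',393,285),('S2',222,362),('S1',293,471)]:
    u/=1.5;v/=1.5;print(n,np.round(onz(c,u,v,74),1))
    x,y=int(u)-20,int(v)-20
    t.append(cv2.resize(im[y:y+40,x:x+40],(260,260),interpolation=cv2.INTER_CUBIC)); print(x,y)
print('nut',onz(c,167/1.5,185/1.5,56))
P=[onz(c,u/1.5,v/1.5,8) for u,v in [(165,122),(239,137),(226,234),(150,215)]]
for i in range(4):
    d=P[(i+1)%4]-P[i];print(np.round(P[i],1),np.hypot(*d).round(),np.degrees(np.arctan2(d[1],d[0])).round(1))
cv2.imwrite('pics/tops.png',np.clip(np.hstack(t).astype(float)*1.8,0,255).astype(np.uint8))
```

```text
S3 [498.6 455.6]
242 170
S2 [510.8 325.5]
128 221
S1 [611.  335.7]
175 294
nut [389.36510284 338.61543686]
[346.4 336.5] 53.0 58.8
[374.1 382.3] 74.0 -33.2
[435.7 342. ] 59.0 -124.6
[402.4 293.7] 70.0 142.6
```

View pics/tops.png

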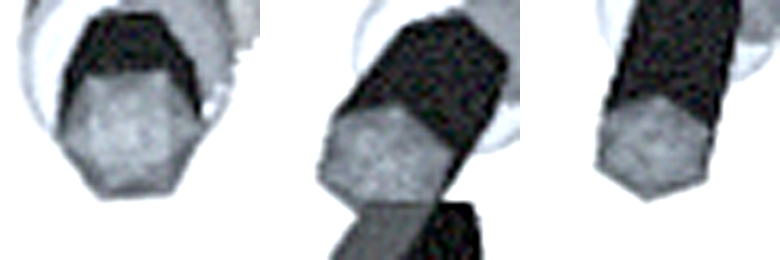

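The top faces are clear hexagons, though S2 is partly hidden by a finger. I'll turn their corners into yaw angles.

Run:
```python
from h import *
c=cap('wrist')
D={'S3':((242,170),[(88,72),(165,72),(198,125),(172,190),(103,195),(60,135)]),
'S2':((128,221),[(130,102),(192,150),None,(95,215),(60,178),(75,125)]),
'S1':((175,294),[(136,97),(190,125),(187,180),(128,198),(77,165),(83,118)])}
for n,(o,L) in D.items():
    P=[None if p is None else onz(c,o[0]+p[0]/6.5-.4,o[1]+p[1]/6.5-.4,74) for p in L]
    A=[];W=[]
    for i in range(6):
        a,b=P[i],P[(i+1)%6]
        if a is None or b is None: continue
        d=b-a;W.append(np.hypot(*d));A.append(np.arctan2(d[1],d[0])+np.pi/2)
    z=np.exp(6j*np.array(A)).sum();ok=[p for p in P if p is not None]
    print(n,'yaw mod60',np.degrees(np.angle(z)/6)%60,'centre',np.mean(ok,0).round(1),np.round(W,1),abs(z)/len(A))
```

```text
S3 yaw mod60 44.489473418909036 centre [497.  456.2] [11.5  9.8 11.1 10.6 11.6 10.8] 0.9417566412724265
S2 yaw mod60 54.05600072023793 centre [511.5 321.3] [12.4  8.3 10.1 10.1] 0.7668474361938266
S1 yaw mod60 2.970955634528173 centre [612.6 335.1] [10.7 11.6 11.2 11.  10.  10.4] 0.9572304229978065
```

Call:
play_rows(plan=[[7, 1, -20, 0, 0, -0.11, 1], [7, 1, -25, 0, 0, -0.11, 1], [0, 0, -25, 0, 0, -0.11, 1], [0, 0, -25, 0, 0, -0.11, 1], [0, 0, 0, 0, 0, 0, 1]])

```text
time_s: 1.47
eef_pos: [486.8, 461.7, 134.3]
ee_rot: [-0.001, 0.389, 0.921, 0.0]
force: [-0.1, -0.5, -1.0]
grip_width: 1.0
```

```bash
cat >> h.py <<'E'
def jaw():
    w,x,y,z=sense()['ee_rot'];print('jaw yaw',np.degrees(np.arctan2(1-2*(x*x+z*z),2*(x*y-w*z))).round(1),'tilt xy',np.round([2*(x*z+w*y),2*(y*z-w*x)],3))
E
python3 - <<'E'
from h import *
st();jaw();c=cap('wrist','w2.png')
im=c['img']; u,v=proj(c,(497,456,74));print(u,v)
x,y=max(int(u)-75,0),max(int(v)-75,0);print(x,y)
cv2.imwrite('pics/w2c.png',np.clip(1.5*cv2.resize(im[y:y+150,x:x+150],(600,600),interpolation=cv2.INTER_CUBIC).astype(float),0,255).astype(np.uint8))
E
```

```text
t 1.4667 pos [486.8 461.7 134.3] q [-0.001  0.389  0.921  0.   ] F [-0.1 -0.5 -1. ] g 1.0 j [ 0.58  0.72  1.12  0.    1.3  -0.19]
jaw yaw 44.2 tilt xy [-0.001  0.001]
258.85441417119443 224.94990748423854
183 149
```

View pics/w2c.png

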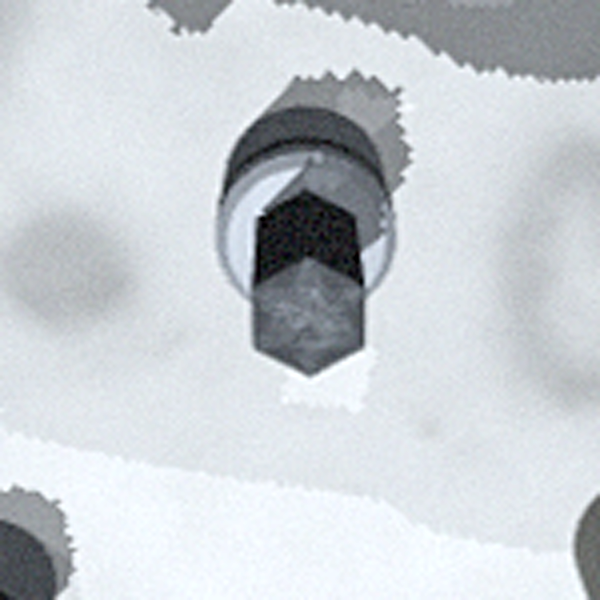

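The shank hexagon is at crop (309,318), with its flats square to the jaws, so the yaw is right.

Run:
```python
from h import *
c=cap('wrist');print(onz(c,183+309/4-.4,149+318/4-.4,74),proj(c,(0,0,0)))
st()
```

```text
[501.18235599 454.72303847] (np.float64(-495.37733350146374), np.float64(166.76230593289642))
t 1.5667 pos [488.7 462.9 139.7] q [0.002 0.385 0.923 0.003] F [-0.1  0.1  0.4] g 1.0 j [ 0.58  0.71  1.12  0.    1.31 -0.2 ]
```

Run:
```python
from h import *
for i in range(5):
    c=cap('wrist');s=sense();print(np.round(s['eef_pos'],1),np.round(s['joints'],3),onz(c,183+309/4-.4,149+318/4-.4,74).round(1))
```

```text
[489.5 463.  141. ] [ 5.840e-01  7.100e-01  1.115e+00  1.000e-03  1.306e+00 -1.960e-01] [503.4 454.6]
[490.  463.  141.5] [ 5.830e-01  7.100e-01  1.114e+00  1.000e-03  1.306e+00 -1.950e-01] [504.8 454.4]
[490.2 462.8 141.4] [ 5.830e-01  7.100e-01  1.114e+00  1.000e-03  1.306e+00 -1.950e-01] [505.5 454.2]
[490.3 462.7 141.1] [ 5.830e-01  7.100e-01  1.115e+00  1.000e-03  1.306e+00 -1.940e-01] [505.7 454.1]
[490.3 462.5 140.7] [ 5.820e-01  7.110e-01  1.115e+00  1.000e-03  1.305e+00 -1.940e-01] [505.6 454. ]
```

```bash
cat >> h.py <<'E'
def shank(c,guess,f=None,z=74,R=45):
    u,v=proj(c,(*guess,z));x,y=max(int(u)-R,0),max(int(v)-R,0)
    g=cv2.cvtColor(c['img'][y:y+2*R,x:x+2*R],cv2.COLOR_BGR2GRAY)
    m=(g<115).astype(np.uint8);n,l,s,ce=cv2.connectedComponentsWithStats(m)
    # top face: hex lowest in image; bottom vertex, width of lower rows
    if f: cv2.imwrite('pics/'+f,cv2.resize(np.hstack([g,m*255]),None,fx=4,fy=4))
    k=l[int(v)-y,int(u)-x]; ys,xs=np.where((l==k))
    yb=ys.max();r=(ys>yb-22)&(ys<yb-8);uc=(xs[r].min()+xs[r].max())/2;w=xs[r].max()-xs[r].min()+1
    p=onz(c,x+uc,y+yb+.5,z);q=onz(c,x+uc,y+yb-10,z);d=(q-p)/np.hypot(*(q-p))
    print('shank',(p+d*11.55).round(1),'width mm',np.hypot(*(onz(c,x+uc+w/2,y+yb-15,z)-onz(c,x+uc-w/2,y+yb-15,z))).round(1),k)
    return p+d*11.55
E
python3 - <<'E'
from h import *
c=cap('wrist');shank(c,(499,455),'m1.png');st();jaw()
c=cap('wrist');shank(c,(499,455));st()
E
```

```text
shank [499.6 455. ] width mm 22.3 1
t 1.8667 pos [490.2 462.4 140.3] q [0.002 0.387 0.922 0.004] F [ 0.1  0.5 -0.9] g 0.999 j [ 0.58  0.71  1.12  0.    1.31 -0.19]
jaw yaw 44.4 tilt xy [0.008 0.006]
shank [498.8 454.4] width mm 25.1 1
t 1.9167 pos [490.2 462.3 140. ] q [0.002 0.387 0.922 0.004] F [ 0.1 -0.4 -0.3] g 0.998 j [ 0.58  0.71  1.12  0.    1.31 -0.19]
```

Call:
play_rows(plan=[[9, -7.5, -10, 0, 0, 0, 1], [0, 0, -25, 0, 0, 0, 0.6], [0, 0, -25, 0, 0, 0, 0.3], [0, 0, -15, 0, 0, 0, 0], [0, 0, -8, 0, 0, 0, 0]])

```text
time_s: 2.33
eef_pos: [503.3, 452.7, 55.7]
ee_rot: [0.005, 0.387, 0.922, 0.007]
force: [-1.2, -0.1, -0.6]
grip_width: 0.502
```

Call:
play_rows(plan=[[0, 0, 0, 0, 0, 0, -0.2]])

```text
time_s: 2.42
eef_pos: [503.0, 451.5, 53.3]
ee_rot: [0.004, 0.387, 0.922, 0.006]
force: [0.4, -0.2, -0.2]
grip_width: 0.405
```

Run:
```python
from h import *
st();jaw();c=cap('wrist');st();c=cap('wrist');st()
cv2.imwrite('pics/w3.png',c['img'])
```

```text
t 2.4167 pos [503.  451.5  53.3] q [0.004 0.387 0.922 0.006] F [ 0.4 -0.2 -0.2] g 0.405 j [ 0.56  0.8   1.19  0.    1.14 -0.22]
jaw yaw 44.5 tilt xy [0.011 0.008]
t 2.4667 pos [503.3 451.7  54.2] q [0.004 0.387 0.922 0.006] F [ 0.  -0.4 -1. ] g 0.403 j [ 0.56  0.8   1.19  0.    1.14 -0.22]
t 2.5167 pos [503.7 452.2  55.5] q [0.005 0.387 0.922 0.007] F [ 1.  -0.3  0.4] g 0.399 j [ 0.56  0.8   1.19  0.    1.14 -0.22]
```

Call:
play_rows(plan=[[-4.5, 3, -6, -0.008, 0.011, 0, -0.2], [0, 0, -4, 0, 0, 0, -0.2], [0, 0, 0, 0, 0, 0, -0.2]])

```text
time_s: 2.77
eef_pos: [500.2, 456.3, 47.9]
ee_rot: [0.002, 0.387, 0.922, 0.003]
force: [-0.4, 0.6, 0.7]
grip_width: 0.395
```

Run:
```python
from h import *
for i in range(3): cap('wrist')
st();jaw();c=cap('wrist','w3.png');st()
```

```text
t 2.9167 pos [500.4 456.3  48.4] q [0.002 0.387 0.922 0.003] F [ 0.1  0.2 -0.1] g 0.403 j [ 0.57  0.81  1.18 -0.    1.14 -0.21]
jaw yaw 44.5 tilt xy [0.007 0.004]
t 2.9667 pos [500.4 456.2  48.4] q [0.002 0.387 0.922 0.003] F [-0.  -0.  -0.3] g 0.399 j [ 0.57  0.81  1.18 -0.    1.14 -0.21]
```

View pics/w3.png

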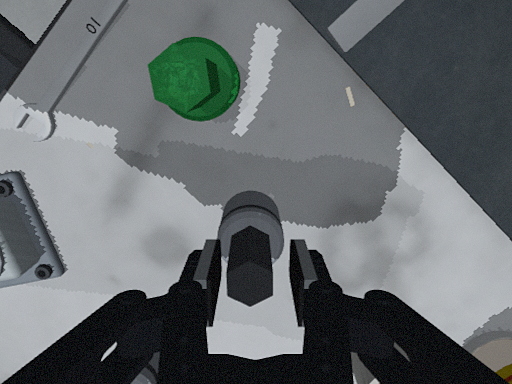

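The shank stands centred between the pads (u≈250, pads at 221 and 290) and square to them. I'll lower 4 mm and grip.

Call:
play_rows(plan=[[-0.5, -0.8, -3.5, -0.004, 0.007, 0, -0.2], [0, 0, 0, 0, 0, 0, -0.6], [0, 0, 0, 0, 0, 0, -1], [0, 0, 0, 0, 0, 0, -1], [0, 0, 0, 0, 0, 0, -1]], grip_force=60)

```text
time_s: 3.38
eef_pos: [500.2, 455.5, 45.4]
ee_rot: [-0.0, 0.387, 0.922, 0.0]
force: [0.2, 0.2, -1.2]
grip_width: 0.219
```

Call:
play_rows(plan=[[0, 0, 0, 0, 0, 0, -1], [0, 0, 10, 0, 0, 0, -1], [0, 0, 20, 0, 0, 0, -1], [0, 0, 30, 0, 0, 0, -1], [0, 0, 0, 0, 0, 0, -1]])

```text
time_s: 3.8
eef_pos: [498.6, 454.3, 106.2]
ee_rot: [-0.002, 0.387, 0.922, -0.003]
force: [0.5, 1.0, -1.2]
grip_width: 0.218
```

Run:
```python
from h import *
st()
for i in range(4): cap('wrist')
st();jaw()
```

```text
t 3.8 pos [498.6 454.3 106.2] q [-0.002  0.387  0.922 -0.003] F [ 0.5  1.  -1.2] g 0.218 j [ 0.57  0.75  1.13  0.    1.26 -0.21]
t 4.0 pos [496.1 452.7  98.7] q [-0.005  0.387  0.922 -0.007] F [-0.5 -0.3 -3.3] g 0.221 j [ 0.57  0.76  1.14 -0.    1.26 -0.21]
jaw yaw 44.5 tilt xy [-0.015 -0.009]
```

Socket S3 is held: the width is steady at 0.22 and it weighs about 2–3 N. I'll go most of the way to the nut at height and measure the brass.

Call:
play_rows(plan=[[0, 0, 35, 0.009, -0.015, 0, -1], [-20, -20, 25, 0, 0, -0.11, -1], [-30, -30, 0, 0, 0, -0.11, -1], [-20, -20, 0, 0, 0, -0.11, -1], [0, 0, 0, 0, 0, 0, -1]])

```text
time_s: 4.42
eef_pos: [420.6, 378.4, 151.6]
ee_rot: [-0.004, 0.54, 0.842, -0.005]
force: [0.4, 0.0, -2.5]
grip_width: 0.215
```

```bash
cat >> h.py <<'E'
def brass(c,z=51):
    h=cv2.cvtColor(c['img'],cv2.COLOR_BGR2HSV);m=cv2.inRange(h,(8,90,60),(26,255,255))
    u,v=proj(c,(389.5,338.5,z));M=np.zeros_like(m);cv2.circle(M,(int(u),int(v)),35,255,-1);m&=M
    cn=cv2.findContours(m,cv2.RETR_EXTERNAL,cv2.CHAIN_APPROX_NONE)[0]
    if not cn: print('none',u,v);return
    k=max(cn,key=cv2.contourArea);hl=cv2.convexHull(k);(a,b),r=cv2.minEnclosingCircle(hl);x,y,w,hh=cv2.boundingRect(k)
    print('brass px',(round(a,1),round(b,1)),'r',round(r,1),'bbox',x,y,w,hh,'pred',np.round((u,v)),'->',onz(c,a,b,z).round(1))
E
python3 - <<'E'
from h import *
for i in range(5): cap('wrist')
st();jaw();c=cap('wrist','w4.png');brass(c);brass(cap('top','top1.png'))
st()
a=cv2.imread('pics/w4.png');b=cv2.imread('pics/top1.png')[200:290,215:305]
cv2.imwrite('pics/v4.png',np.hstack([a[:384],cv2.resize(b,(288,288)).repeat(1,0) if 0 else cv2.copyMakeBorder(cv2.resize(b,(288,288)),0,96,0,0,0)]))
E
```

```text
t 4.6667 pos [424.8 381.5 151.8] q [-0.003  0.537  0.844 -0.003] F [ 0.8  0.4 -2.9] g 0.219 j [0.53 0.49 1.46 0.   1.2  0.09]
jaw yaw 25.1 tilt xy [-0.009 -0.002]
brass px (197.5, 218.0) r 17.4 bbox 182 201 32 35 pred [195. 219.] -> [390.7 340.3]
brass px (262.5, 248.0) r 6.3 bbox 257 242 12 12 pred [262. 248.] -> [389.8 337.1]
t 4.7667 pos [424.6 381.5 151.7] q [-0.003  0.537  0.844 -0.003] F [ 0.1  0.  -2.2] g 0.223 j [0.53 0.49 1.46 0.   1.2  0.09]
```

View pics/v4.png

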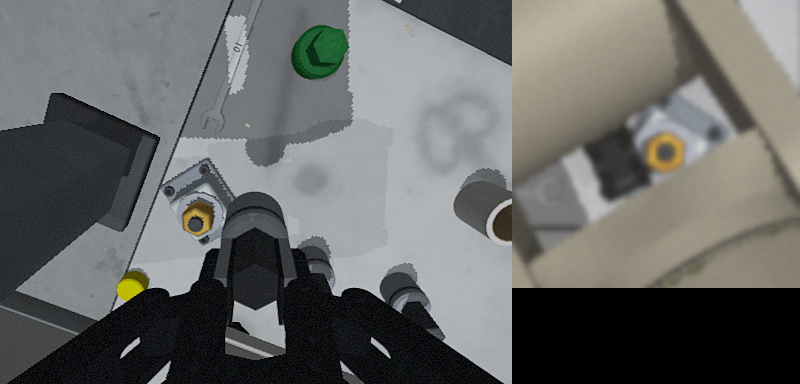

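The nut shows left of the socket at (197,218), and the top crop agrees with it. I'll move over it and check where the shank is in the hand with the same camera.

Call:
play_rows(plan=[[-17, -21, -5, 0.002, -0.009, 0, -1], [-17, -21, -10, 0, 0, 0, -1], [0, 0, 0, 0, 0, 0, -1]])

```text
time_s: 5.02
eef_pos: [390.4, 339.4, 134.4]
ee_rot: [-0.0, 0.536, 0.844, -0.0]
force: [0.4, -0.1, -3.6]
grip_width: 0.221
```

Run:
```python
from h import *
for i in range(5): cap('wrist')
st();jaw();c=cap('wrist','w5.png');s=sense()
g=cv2.cvtColor(c['img'],cv2.COLOR_BGR2GRAY)
z=s['eef_pos'][2]-45.4+74
p=onz(c,257,311,z);q=onz(c,257,290,z);print('shank centre',p+(q-p)/np.hypot(*(q-p))*11.55,z)
brass(c)
b=c['img'][120:340,140:380];cv2.imwrite('pics/v5.png',np.clip(cv2.resize(b,None,fx=2.4,fy=2.4,interpolation=cv2.INTER_CUBIC)*1.6,0,255))
```

```text
t 5.2667 pos [394.4 342.5 137.2] q [0.002 0.536 0.844 0.003] F [-0.2  0.6 -1.9] g 0.221 j [0.49 0.4  1.64 0.   1.1  0.05]
jaw yaw 25.2 tilt xy [0.006 0.004]
shank centre [395.48178985 342.40370774] 165.70392211439508
brass px (246.0, 194.0) r 15.2 bbox 231 181 30 20 pred [246. 200.] -> [387.9 342.8][ WARN:0@7.834] global loadsave.cpp:1063 imwrite_ Unsupported depth image for selected encoder is fallbacked to CV_8U.
```

View pics/v5.png

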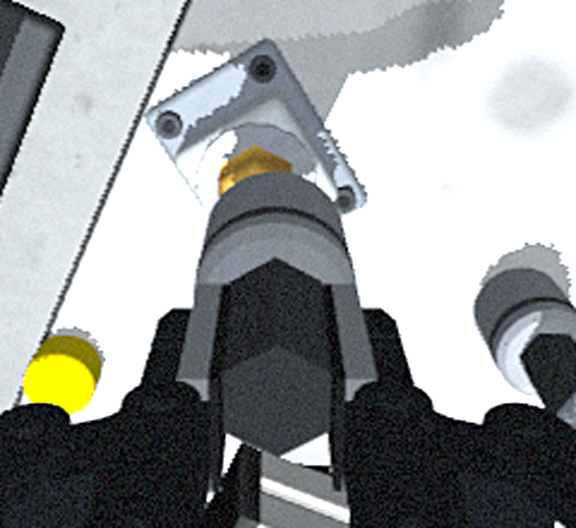

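Yaw is fine: the hex corners of the shank and nut point the same way. The socket's centre agrees with the TCP to about 1 mm. I'll correct in xy and come down to just above the nut.

Call:
play_rows(plan=[[-4.9, -3.7, -10, -0.004, 0.006, 0.008, -1], [0, 0, -8, 0, 0, 0, -1], [0, 0, -6, 0, 0, 0, -1], [0, 0, 0, 0, 0, 0, -1], [0, 0, 0, 0, 0, 0, -1]])

```text
time_s: 5.73
eef_pos: [389.5, 339.2, 110.0]
ee_rot: [-0.0, 0.532, 0.847, -0.0]
force: [-0.1, -0.7, -2.1]
grip_width: 0.224
```

Run:
```python
from h import *
for i in range(5): cap('top')
st();jaw()
```

```text
t 5.9833 pos [389.8 339.3 110.8] q [0.    0.532 0.847 0.   ] F [-0.1 -1.1 -3.1] g 0.22 j [ 0.49  0.42  1.68 -0.    1.04  0.04]
jaw yaw 25.8 tilt xy [0. 0.]
```

Call:
play_rows(plan=[[0, -0.4, -6, 0, 0, 0, -1], [0, 0, -4, 0, 0, 0, -1], [0, 0, -2, 0, 0, 0, -1], [0, 0, -2, 0, 0, 0, -1]])

```text
time_s: 6.32
eef_pos: [390.9, 339.3, 98.6]
ee_rot: [0.001, 0.532, 0.847, 0.002]
force: [-0.6, -5.2, -0.3]
grip_width: 0.219
```

Call:
play_rows(plan=[[0, 0, -2, 0, 0, 0, -1], [0, 0, -2, 0, 0, 0, -1]])

```text
time_s: 6.48
eef_pos: [391.3, 338.8, 95.8]
ee_rot: [0.002, 0.531, 0.847, 0.002]
force: [-9.4, -3.7, 34.4]
grip_width: 0.221
```

```bash
python3 -c "
from h import *
st();cap('top');st();jaw()"
```

```text
t 6.4833 pos [391.3 338.8  95.8] q [0.002 0.531 0.847 0.002] F [-9.4 -3.7 34.4] g 0.221 j [ 0.49  0.44  1.69 -0.    1.    0.04]
t 6.5333 pos [391.2 338.8  95.9] q [0.002 0.531 0.847 0.002] F [-5.3 -5.1 16.9] g 0.222 j [ 0.49  0.44  1.69 -0.    1.    0.04]
jaw yaw 25.8 tilt xy [0.005 0.   ]
```

Contact came at mouth height of about 50.5 mm with 34 N, i.e. on top of the nut. I'll ease off, shift about 2 mm back to the nominal centre and press lightly again before rejecting it.

Call:
play_rows(plan=[[0, 0, 2, 0, 0, 0, -1], [-2, -0.3, 0, 0, 0.005, 0, -1], [0, 0, 0, 0, 0, 0, -1], [0, 0, -2, 0, 0, 0, -1], [0, 0, -1.5, 0, 0, 0, -1]])

```text
time_s: 6.95
eef_pos: [390.3, 338.7, 95.9]
ee_rot: [0.001, 0.531, 0.847, 0.002]
force: [-8.5, -5.5, 30.1]
grip_width: 0.222
```

```bash
python3 -c "
from h import *
st();cap('top');st();jaw()"
```

```text
t 6.95 pos [390.3 338.7  95.9] q [0.001 0.531 0.847 0.002] F [-8.5 -5.5 30.1] g 0.222 j [ 0.49  0.44  1.69 -0.    1.    0.04]
t 7.0 pos [390.2 338.6  96. ] q [0.001 0.531 0.847 0.001] F [-5.5 -5.  18. ] g 0.219 j [ 0.49  0.44  1.69 -0.    1.    0.04]
jaw yaw 25.8 tilt xy [0.003 0.001]
```

Call:
play_rows(plan=[[-0.8, -0.5, -0.3, 0, 0, 0, -1], [-0.8, -0.5, -0.3, 0, 0, 0, -1]])

```text
time_s: 7.17
eef_pos: [389.7, 338.0, 96.2]
ee_rot: [0.002, 0.531, 0.847, 0.003]
force: [4.5, 0.0, -0.5]
grip_width: 0.219
```

Call:
play_rows(plan=[[1, 1, -0.3, 0, 0, 0, -1], [1, 1, -0.3, 0, 0, 0, -1]])

```text
time_s: 7.33
eef_pos: [390.2, 339.0, 96.0]
ee_rot: [0.001, 0.531, 0.847, 0.0]
force: [-5.5, -7.9, 15.9]
grip_width: 0.222
```

Over about 1.5 mm of shifts it stops at the same height every time, so S3 does not fit. I'll take it back to its own place.

Call:
play_rows(plan=[[0, 0, 15, 0, 0, 0, -1], [0, 0, 25, 0, 0, 0, -1], [20, 20, 5, 0, 0, 0, -1], [30, 32, 0, 0, 0, 0, -1], [30, 32, 0, 0, 0, 0, -1]])

```text
time_s: 7.75
eef_pos: [463.8, 420.3, 140.2]
ee_rot: [-0.004, 0.532, 0.847, -0.005]
force: [1.6, 0.1, -2.9]
grip_width: 0.221
```

Call:
play_rows(plan=[[20, 22, -10, 0, 0, 0, -1], [5, 5, -15, 0, 0, 0, -1], [0, 0, -20, 0, 0, 0, -1], [0, 0, -8, 0, 0, 0, -1], [0, 0, 0, 0, 0, 0, -1]])

```text
time_s: 8.17
eef_pos: [490.7, 454.1, 78.9]
ee_rot: [-0.007, 0.532, 0.847, -0.005]
force: [-1.1, -0.2, -2.2]
grip_width: 0.221
```

```bash
python3 -c "
from h import *
for i in range(4): cap('top')
st();jaw()"
```

```text
t 8.3667 pos [492.1 454.5  82.9] q [-0.005  0.532  0.847 -0.003] F [-0.3  0.2 -2.1] g 0.222 j [0.57 0.77 1.17 0.01 1.21 0.12]
jaw yaw 25.8 tilt xy [-0.012  0.001]
```

Call:
play_rows(plan=[[2, 0, -15, -0.001, -0.012, 0, -1], [0, 0, -10, 0, 0, 0, -1], [0, 0, -6, 0, 0, 0, -1], [0, 0, 0, 0, 0, 0, -1], [0, 0, 0, 0, 0, 0, -1]])

```text
time_s: 8.78
eef_pos: [495.5, 455.2, 56.5]
ee_rot: [0.001, 0.532, 0.847, 0.004]
force: [-0.5, -0.2, -2.9]
grip_width: 0.221
```

```bash
python3 -c "
from h import *
for i in range(4): cap('top')
st();jaw()"
```

```text
t 8.9833 pos [495.6 455.3  56.5] q [0.002 0.532 0.847 0.004] F [-0.9 -0.5 -2.6] g 0.22 j [0.57 0.79 1.19 0.   1.14 0.12]
jaw yaw 25.7 tilt xy [0.007 0.005]
```

Call:
play_rows(plan=[[0, 0, -6, -0.005, 0.007, 0, -1], [0, 0, -2.5, 0, 0, 0, -1], [0, 0, -1.5, 0, 0, 0, -1], [0, 0, -1, 0, 0, 0, -1], [0, 0, 0, 0, 0, 0, -1]])

```text
time_s: 9.4
eef_pos: [496.0, 455.5, 45.4]
ee_rot: [0.0, 0.532, 0.847, 0.0]
force: [-1.5, -0.1, 1.7]
grip_width: 0.222
```

```bash
python3 -c "
from h import *
for i in range(2): cap('top')
st();jaw()"
```

```text
t 9.5 pos [496.  455.5  45.5] q [0.    0.532 0.847 0.   ] F [-0.   0.  -0.9] g 0.222 j [0.57 0.81 1.19 0.   1.14 0.12]
jaw yaw 25.7 tilt xy [0.    0.001]
```

Call:
play_rows(plan=[[0, 0, 0, 0, 0, 0, -0.3], [0, 0, 0, 0, 0, 0, 0], [0, 0, 0, 0, 0, 0, 0.3], [0, 0, 20, 0, 0, 0, 0.4], [0, 0, 35, 0, 0, 0, 0.4]])

```text
time_s: 9.92
eef_pos: [493.9, 454.1, 95.8]
ee_rot: [-0.002, 0.532, 0.847, -0.004]
force: [-0.6, 0.1, 0.2]
grip_width: 0.7
```

Call:
play_rows(plan=[[0, 0, 40, 0, 0, 0, 1], [4, -33, 0, 0, 0, 0.124, 1], [4, -38, 0, 0, 0, 0.124, 1], [4, -38, 0, 0, 0, 0.124, 1], [2, -16, 0, 0, 0, 0.124, 1]])

```text
time_s: 10.33
eef_pos: [509.4, 330.3, 147.2]
ee_rot: [0.003, 0.305, 0.952, 0.003]
force: [1.0, -0.8, -0.2]
grip_width: 1.0
```

Run:
```python
from h import *
for i in range(6): cap('wrist')
st();jaw();c=cap('wrist','w6.png');shank(c,(513,324));
u,v=proj(c,(513,324,74));x,y=max(int(u)-60,0),max(int(v)-60,0);print(x,y)
a=cv2.resize(c['img'][y:y+120,x:x+120],(480,480),interpolation=cv2.INTER_CUBIC)
t=cap('top')['img'][150:270,165:230]
cv2.imwrite('pics/v6.png',np.hstack([cv2.convertScaleAbs(a,alpha=1.5),cv2.resize(t,(260,480))]))
```

```text
t 10.6333 pos [508.7 334.6 146.3] q [0.002 0.308 0.951 0.003] F [-0.3 -0.3  0. ] g 0.999 j [ 0.39  0.56  1.35  0.    1.22 -0.56]
jaw yaw 54.2 tilt xy [0.007 0.005]
shank [516.1 322.2] width mm 25.0 1
185 155
```

View pics/v6.png

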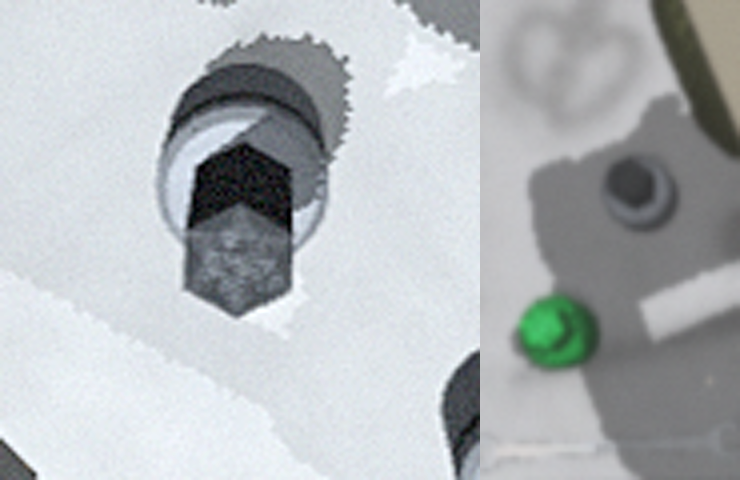

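S3 stands upright at its place in the top crop. S2's hexagon is at crop (238,260) with its flats square to the jaws.

Run:
```python
from h import *
c=cap('wrist');print(onz(c,185+238/4-.4,155+260/4-.4,74));shank(c,(516,322));st()
```

```text
[514.84558145 321.69306476]
shank [515.9 322.2] width mm 25.0 1
t 10.7833 pos [508.6 334.4 146.2] q [0.002 0.307 0.952 0.003] F [ 0.6 -0.  -0.5] g 1.002 j [ 0.39  0.56  1.35  0.    1.22 -0.56]
```

Target (515, 322).

Call:
play_rows(plan=[[6.4, -12.4, -10, -0.005, 0.007, 0, 1], [0, 0, -25, 0, 0, 0, 0.6], [0, 0, -25, 0, 0, 0, 0.3], [0, 0, -15, 0, 0, 0, 0], [0, 0, -10, 0, 0, 0, 0]])

```text
time_s: 11.2
eef_pos: [517.0, 320.9, 57.6]
ee_rot: [0.001, 0.307, 0.952, 0.0]
force: [-0.4, -0.4, -0.2]
grip_width: 0.504
```

Call:
play_rows(plan=[[0, 0, 0, 0, 0, 0, -0.1], [0, 0, 0, 0, 0, 0, -0.1]])

```text
time_s: 11.37
eef_pos: [516.2, 319.7, 54.2]
ee_rot: [-0.001, 0.307, 0.952, -0.002]
force: [-0.3, 0.6, -0.4]
grip_width: 0.453
```

```bash
python3 -c "
from h import *
for i in range(3): cap('wrist')
st();jaw();c=cap('wrist','w7.png');
g=cv2.cvtColor(c['img'],cv2.COLOR_BGR2GRAY)
print(g[285,200:310:2])"
```

```text
t 11.5167 pos [516.6 320.1  55.4] q [ 0.     0.307  0.952 -0.001] F [0.5 0.4 0.4] g 0.451 j [ 0.36  0.67  1.43 -0.    1.04 -0.58]
jaw yaw 54.2 tilt xy [-0.    -0.002]
[ 63  18  23   4  17  20  21   0 161 160 160 160 160 164 164 163 163 165
 164 164  88  32  34  37  33  29  29  45  36  35  31  38  30  35  48 118
 171 173 169 169 166 168 167 170 168 169 170 149   0   5  11  10  12  18
  24]
```

Gaps on both sides are equal at 24 px, so it is centred. Lower and grip.

Call:
play_rows(plan=[[-1.2, 1.1, -6, 0, 0, 0, -0.1], [0, 0, -3, 0, 0, 0, -0.1], [0, 0, -1, 0, 0, 0, -0.6], [0, 0, 0, 0, 0, 0, -1], [0, 0, 0, 0, 0, 0, -1]], grip_force=60)

```text
time_s: 11.98
eef_pos: [516.1, 322.0, 46.8]
ee_rot: [0.002, 0.307, 0.952, 0.0]
force: [-0.5, -0.9, -0.5]
grip_width: 0.223
```

Call:
play_rows(plan=[[0, 0, 0, 0, 0, 0, -1], [0, 0, 0, 0, 0, 0, -1]])

```text
time_s: 12.15
eef_pos: [516.1, 322.0, 46.8]
ee_rot: [0.002, 0.307, 0.952, 0.0]
force: [0.3, 0.3, -0.8]
grip_width: 0.221
```

Call:
play_rows(plan=[[0, 0, 10, 0, 0, 0, -1], [0, 0, 20, 0, 0, 0, -1], [0, 0, 30, 0, 0, 0, -1], [0, 0, 25, 0, 0, 0, -1], [0, 0, 0, 0, 0, 0, -1]])

```text
time_s: 12.57
eef_pos: [514.1, 321.2, 135.1]
ee_rot: [-0.001, 0.307, 0.952, -0.002]
force: [1.0, 0.3, -0.2]
grip_width: 0.219
```

```bash
python3 -c "
from h import *
for i in range(4): cap('wrist')
st();jaw()"
```

```text
t 12.7667 pos [511.7 320.1 128.3] q [-0.005  0.307  0.952 -0.005] F [-0.9 -0.2 -2.8] g 0.226 j [ 0.37  0.58  1.37 -0.    1.2  -0.58]
jaw yaw 54.3 tilt xy [-0.012 -0.006]
```

Call:
play_rows(plan=[[-10, 0, 20, 0.006, -0.012, 0, -1], [-36, 6, 0, 0, 0, -0.124, -1], [-36, 6, 0, 0, 0, -0.124, -1], [-28, 5, 0, 0, 0, -0.124, -1], [-10, 1, 0, 0, 0, -0.12, -1]])

```text
time_s: 13.18
eef_pos: [386.1, 335.3, 139.7]
ee_rot: [-0.005, 0.534, 0.845, -0.005]
force: [0.2, -0.3, -2.7]
grip_width: 0.222
```

```bash
python3 -c "
from h import *
for i in range(5): cap('wrist')
st();jaw()"
```

```text
t 13.4333 pos [390.8 335.1 140.7] q [-0.003  0.531  0.847 -0.003] F [-0.1 -0.1 -2.2] g 0.22 j [0.48 0.39 1.65 0.   1.12 0.03]
jaw yaw 25.8 tilt xy [-0.009 -0.002]
```

Call:
play_rows(plan=[[-0.8, 3.5, -10, 0.002, -0.009, 0, -1], [0, 0, -8, 0, 0, 0, -1], [0, 0, -8, 0, 0, 0, -1], [0, 0, -3, 0, 0, 0, -1], [0, 0, 0, 0, 0, 0, -1]])

```text
time_s: 13.85
eef_pos: [393.6, 337.3, 108.3]
ee_rot: [-0.0, 0.53, 0.848, -0.0]
force: [-1.2, -0.2, -2.1]
grip_width: 0.219
```

```bash
python3 -c "
from h import *
for i in range(5): cap('wrist')
st();jaw()"
```

```text
t 14.1 pos [393.7 337.8 109.8] q [0.001 0.53  0.848 0.001] F [ 0.  -1.  -1.6] g 0.223 j [ 0.48  0.43  1.67 -0.    1.04  0.03]
jaw yaw 26.0 tilt xy [0.002 0.001]
```

Call:
play_rows(plan=[[-3.9, 0.8, -3, 0, 0.002, 0, -1], [0, 0, -3, 0, 0, 0, -1], [-0.2, 0, -2, 0, 0, 0, -1], [-0.2, 0, -2, 0, 0, 0, -1]])

```text
time_s: 14.43
eef_pos: [389.3, 339.0, 100.1]
ee_rot: [0.0, 0.529, 0.848, 0.001]
force: [0.6, -0.0, -2.3]
grip_width: 0.22
```

Call:
play_rows(plan=[[-0.3, 0, -2, 0, 0, 0, -1], [-0.3, 0, -1.5, 0, 0, 0, -1]])

```text
time_s: 14.6
eef_pos: [388.9, 339.3, 96.9]
ee_rot: [0.0, 0.529, 0.848, 0.002]
force: [-3.8, -1.1, 13.8]
grip_width: 0.222
```

```bash
python3 -c "
from h import *
st();cap('top');st();jaw()"
```

```text
t 14.6 pos [388.9 339.3  96.9] q [0.    0.529 0.848 0.002] F [-3.8 -1.1 13.8] g 0.222 j [0.49 0.44 1.7  0.   1.   0.03]
t 14.65 pos [389.1 339.2  96.8] q [0.001 0.529 0.848 0.002] F [ 2.  -2.8  0.1] g 0.218 j [0.49 0.44 1.7  0.   1.   0.03]
jaw yaw 26.1 tilt xy [0.003 0.002]
```

Call:
play_rows(plan=[[0.7, -0.4, -1, -0.002, 0.003, 0, -1], [0, 0, -1, 0, 0, 0, -1]])

```text
time_s: 14.82
eef_pos: [390.5, 338.6, 95.7]
ee_rot: [0.001, 0.529, 0.849, 0.0]
force: [-0.8, -3.4, 8.4]
grip_width: 0.22
```

Call:
play_rows(plan=[[0.8, -0.6, -0.5, 0, 0, 0, -1], [0.3, -0.3, -0.5, 0, 0, 0, -1]])

```text
time_s: 14.98
eef_pos: [391.5, 337.5, 95.0]
ee_rot: [0.001, 0.529, 0.849, -0.0]
force: [-1.5, -1.9, 3.6]
grip_width: 0.223
```

Call:
play_rows(plan=[[0, 0, 1.5, 0, 0, 0, -1], [0.5, 0.3, 0, 0, 0, 0, -1], [0, 0, -2, 0, 0, 0, -1], [0, 0, -1, 0, 0, 0, -1]])

```text
time_s: 15.32
eef_pos: [392.0, 337.2, 92.9]
ee_rot: [0.001, 0.529, 0.849, -0.001]
force: [-1.0, -3.9, -1.7]
grip_width: 0.22
```

```bash
python3 -c "
from h import *
st();jaw();c=cap('wrist');cv2.imwrite('pics/v8.png',cv2.resize(c['img'][80:320,130:400],None,fx=2.2,fy=2.2,interpolation=cv2.INTER_CUBIC));st()"
```

```text
t 15.3167 pos [392.  337.2  92.9] q [ 0.001  0.529  0.849 -0.001] F [-1.  -3.9 -1.7] g 0.22 j [ 0.48  0.45  1.69 -0.    1.    0.03]
jaw yaw 26.1 tilt xy [ 0.    -0.002]
t 15.3667 pos [391.9 337.2  92.7] q [ 0.001  0.529  0.849 -0.001] F [-0.  -4.5 -1. ] g 0.218 j [ 0.48  0.45  1.69 -0.    1.    0.03]
```

View pics/v8.png

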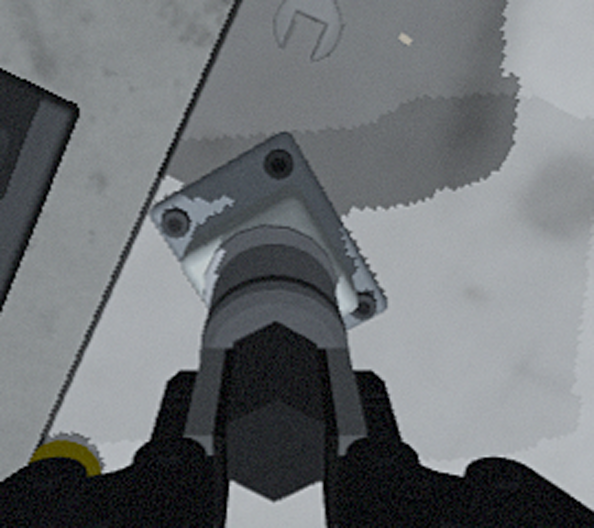

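S2 is sliding down: the mouth is at about 46 mm with almost no force, and the nut is now inside it. I'll continue down gently.

Call:
play_rows(plan=[[0, 0, -2.5, 0, 0, 0, -1], [0, 0, -2.5, 0, 0, 0, -1], [0, 0, -2.5, 0, 0, 0, -1]])

```text
time_s: 15.62
eef_pos: [391.7, 336.9, 84.3]
ee_rot: [0.0, 0.529, 0.849, -0.002]
force: [-0.0, -3.0, -1.1]
grip_width: 0.218
```

Call:
play_rows(plan=[[0, 0, -2, 0, 0, 0, -1], [0, 0, -2, 0, 0, 0, -1]])

```text
time_s: 15.78
eef_pos: [391.5, 336.9, 79.6]
ee_rot: [0.0, 0.529, 0.849, -0.002]
force: [-7.0, -6.8, 33.0]
grip_width: 0.22
```

```bash
python3 -c "
from h import *
st();cap('top');st();jaw()"
```

```text
t 15.7833 pos [391.5 336.9  79.6] q [ 0.     0.529  0.849 -0.002] F [-7.  -6.8 33. ] g 0.22 j [ 0.48  0.47  1.7  -0.    0.97  0.03]
t 15.8333 pos [391.5 336.8  79.8] q [ 0.     0.529  0.849 -0.002] F [-1.8 -3.3  0.6] g 0.217 j [ 0.48  0.47  1.7  -0.    0.97  0.03]
jaw yaw 26.1 tilt xy [-0.002 -0.003]
```

Contact came at 79.7 mm, against 79.8 mm predicted for the washer. I'll add a slight downward hold, then verify.

Call:
play_rows(plan=[[0, 0, -0.8, 0, 0, 0, -1], [0, 0, -0.8, 0, 0, 0, -1], [0, 0, -0.5, 0, 0, 0, -1]])

```text
time_s: 16.08
eef_pos: [391.5, 336.9, 79.8]
ee_rot: [0.0, 0.529, 0.849, -0.002]
force: [-1.7, -4.6, 3.6]
grip_width: 0.219
```

```bash
python3 -c "
from h import *
st()
for i in range(10): cap('scene')
st();jaw();c=cap('wrist');s=cap('scene')
cv2.imwrite('pics/v9.png',np.hstack([cv2.resize(c['img'][130:340,150:360],(400,400)),cv2.resize(s['img'][130:270,140:280],(400,400))]))"
```

```text
t 16.0833 pos [391.5 336.9  79.8] q [ 0.     0.529  0.849 -0.002] F [-1.7 -4.6  3.6] g 0.219 j [ 0.48  0.47  1.7  -0.    0.97  0.03]
t 16.5833 pos [391.5 336.9  79.8] q [ 0.     0.529  0.849 -0.002] F [-2.8 -4.3  6.8] g 0.218 j [ 0.48  0.47  1.7  -0.    0.97  0.03]
jaw yaw 26.1 tilt xy [-0.001 -0.004]
```

View pics/v9.png

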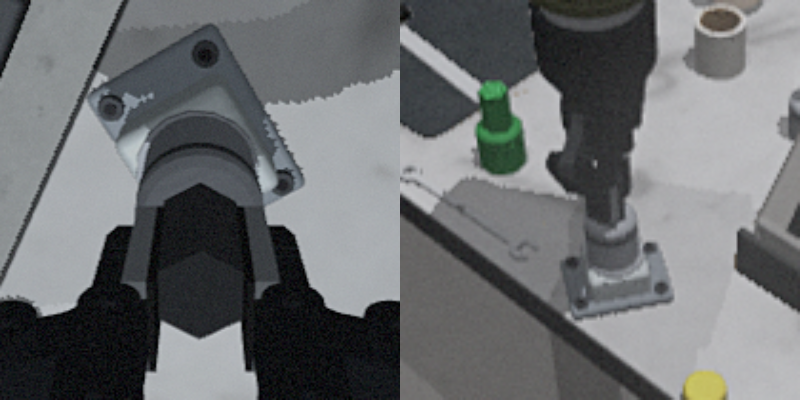

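Both views show the socket down on the washer with no brass visible. It is still gripped and steady at 79.8 mm with a light push of about 7 N, so I'm handing it in.

```bash
python3 -c "
from h import *
print(ctrl.finish_job());st()"
```

```text
the job is handed in; nothing more can be done
None
the job is handed in; nothing more can be done
```

The fitting socket is down over the nut, resting on the washer and still gripped there. I handed the job in at about 16.6 s of the 72 s allowed.

- **First socket (far left, about 499, 455):** it stopped on top of the nut, mouth at about 50.5 mm, at every small shift I tried. I put it back upright at its own place, and a later top view showed it standing. That first contact read about 34 N on the downward axis.
- **Second socket (about 515, 322):** it first touched the nut's chamfer about 2 mm off centre. After small shifts it slid down freely.
- **Third socket and the rest:** I never touched the third socket. The label core, spanner, cap and green look-alike were left alone.

**Last checks:** the tool settled at 79.8 mm, exactly the height predicted for the mouth on the washer. The downward push was about 7 N, after a brief peak of 33 N as it seated, and the grip width was steady at 0.22. The last pictures show no brass below the socket.

One reading disagreed: the camera put the nut's centre about 2 mm from where the socket actually seated. No checks failed, and no verdict was reported.

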